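Free the focus rail's saddle and push it to the marked stop

TASK

On the focus rail, press down the grey pad in the middle of the saddle to free its brake and, keeping the pad down, push the saddle along the rail until it rests against the marked stop (the one with the pointer), then let the pad spring up so that the brake holds it there. Do it with the fingertips alone: nothing is to be picked up, and never shove the saddle along while its pad is up. Do not touch the little round target beside the saddle, and leave everything else on the table where it is.

Things in the scene. Friction and masses are not known exactly. Their poses are not given: they have to be found in the camera images.
- rail: Focus rail fixed to the table: grey foot plate 80 x 420 x 10 mm (scale ticks along its +x edge) with an aluminium T rail 44 mm wide, its top 30 mm above the table, running along the body's own y axis. Origin: centre of the underside, on the table. Own +z is up.
- saddle (a joint): Position of the saddle along the rail's +y, in m from the rail's middle (0 = over the rail's origin). While the pad is up the brake holds it (it takes some 10 to 18 N to drag it, and must not be done); with the pad down it slides with 1 to 2 N and stays where it is left.
- saddle_mid (a point): Middle of the black saddle, on the rail's centre line, 37 mm above the table (floor of its well). Saddle: 78 mm across the rail, 74 mm along it. A 12 mm thick cheek, top 58 mm above the table, closes each end of the well, which is 50 mm long along the rail and open at the sides; the pad is in it. A fingertip there pushes a cheek or drags the pad by friction.
- pad_top (a point): Centre of the top of the sprung grey brake pad (44 x 44 mm, ribbed) in the saddle's well: 50 mm above the table when up, 8 mm below the cheek tops. It sinks straight down.
- pad (a joint): How far the pad is pressed down, in m: 0 up (brake on), 0.010 fully down. The brake lets go after the first 1 mm; 4 to 9 mm is a good press. About 10 N starts it moving, 13 N at the bottom.
- target: Fixation target carried by the saddle on a steel stem: a white disc 32 mm across on the rail's -x side (the robot's side), 56 mm from the pad's centre line, its top 88 mm above the table. Origin coincides with the saddle's: on the rail's centre line at table height, under the pad's centre. Not to be touched.
- stop_marked: Marked stop: aluminium block rigidly clamped on the rail, 60 mm across it, 20 mm along it, top 55 mm above the table. Its pointer tells it apart: a flat arrow tongue sticking out 39 mm to the rail's +x, and an upright arrow on top up to 83 mm high. At either end. Origin: rail centre line, table height, mid-block. The saddle touches it when their centres are 47 mm apart.
- stop_plain: The other stop, at the other end: the same block without a pointer. Origin as for the marked stop.
- drops_center (a point): Centre of a standing white dropper bottle, 26 mm across, 62 mm high, loose. Bystander.
- lens_center (a point): Centre of a trial-lens ring lying flat, 38 mm across, 7 mm high, loose. Bystander.
- tube_center (a point): Centre of a standing green glass tube, 28 mm across, 70 mm high, loose. Bystander.
- torch: Pen torch lying on the table, 128 mm long along its own y, about 15 mm thick, loose; origin under the middle of its barrel. Bystander.
- occluder: Black occluder paddle lying flat, 137 mm long along its own y, disc 54 mm across, 6 mm thick, loose; origin on the table. Bystander.

How it is judged:
By the outcome, as a careful person would: the job done as asked, in the order asked, and still so for the second after the job is handed in, with the robot touching nothing.
It also fails if it takes over 42 s, if anything falls off the work surface, if the arm or the gripper's body presses on something with over 40 N, if the wrist force passes 120 N, or if a joint passes its speed limit or range.

ROBOT

A 7-joint arm with a two-finger parallel gripper is mounted at the origin on the work surface. World frame = base frame: x ahead of the robot, y to its left, z up, the work surface at z = 0. Lengths are in m, angles in rad, forces in N, time in s.
With the tool pointing down it reaches from about 0.35 to 0.9 m from the base axis. Payload 19.9 kg.
Tool frame: the origin (TCP) lies between the finger pads; the fingertips stand 8 mm ahead of it and the grasp point (between the pads) lies 11 mm behind it; z points along the fingers, x is the direction in which the jaws open and shut, and the axes are right-handed (so a half turn about z gives the same grasp; the last joint's range is limited). The gripper opens to 85 mm and grips with 20 to 120 N. Pads are 22 mm wide; open, the fingers measure 114 mm over their backs; the gripper's body (76 mm by 85 mm) begins 54 mm behind the grasp point. The pads swing forward as they close: fully open they stand 13 mm farther back than shut.
Start: joints at [1.099, 0.417, -0.01, 1.614, 0.005, 1.111, -0.053], TCP at [0.261, -0.568, 0.239] pointing down, gripper open.
Joint ranges: [-2.81, 2.81], [-0.39, 2.02], [-1.27, 1.25], [0.06, 2.57], [-1.19, 4.33], [0.19, 2], [-2.82, 2.82]. Speed limits (rad/s): [1.89, 1.89, 2.39, 2.39, 3.01, 3.01, 3.01].

INTERFACE

Orientations are given as a unit quaternion [x, y, z, w].
In Python, from plant import * gives the robot as it stands. The module is installed in compiled form; this text tells all that it offers.
- The arm moves only by the tool apply_moves, never from a script. Its argument "moves" is a list that holds one entry, the list of rows, each a list of 6 numbers: the shift along the tool's x, y, z in cm, then the turn, a rotation vector about the tool's x, y, z in rad. A call has exactly 10 rows; each row shifts and turns the commanded pose from where the row before left it, along the tool's axes as they then stand; what a row does not reach is not made up. A row lasts 1/8 s, in which the tool goes at most 62.5 mm and 10.7 degrees, less where a joint would pass 70% of its speed; a pose out of reach is approached as far as the arm can. A call is refused whole if a number of a shift passes 6.25 or a number of a turn 0.188, either way. A call with a gripper value outside its range is refused whole. "gripper" is the finger opening in cm, from 0 to 8.54, set as the call begins (left out, the last holds). The fingers move at their own pace and stop on an object; the grip force is fixed at half the most. Time passes only in rows, so rows that do not move let the fingers close, or fill a call up. It gives the time, the measured TCP pose, the force and the opening at its end, in the units of the state.
- state(): the state, without advancing time (a new reading comes with each control period).
- grab_frame(name): name is "scene" or "side" or "wrist"; returns a dict with "color" (400x640x3 uint8, blue, green, red), "camera_matrix" (3x3 intrinsics, pixels), "extrinsics" (4x4, takes a point from world to camera coordinates). Camera axes: x right, y up, looking along -z (the intrinsics and any distortion apply to the point x, -y, -z); pixel columns grow to the right and rows downward; lengths in m; the calibration is good to about 2 mm. A picture is of the moment at which its call begins. There is no depth.
- sign_off(): hands the job in, once; it reports no verdict.
The state is a dict: "time_s": time; "joint_positions": joint angles; "qd": joint speeds; "tau": joint torques, N m; "position": TCP position; "ee_rot": TCP orientation; "contact_force": force on the tool from outside, world axes, zero at the start; "torque": the same for the moment, N m; "opening": finger opening in m.
Only numpy, scipy, OpenCV 4.12 (cv2) and the standard library are available. Lean on these libraries where they do the work, as an engineer would, in place of code of your own. Each camera call takes 0.05 s, during which the arm holds its last target. There are 200 camera calls.

## Working session

There is one attempt and no reset: what is moved stays moved. The work goes in short steps, Python scripts to look and compute and a tool call to move; the robot and the scene stay as the last step left them, time stands still between calls to the robot, and variables do not carry over. Pictures are saved under pics/ and viewed, about 8 in all and at most 12, crops included, and the job is handed in when it is done.

Besides the shell and the picture viewer there is one more tool, called after "Request:" by a JSON object that holds its "name" and its "arguments". apply_moves: Moves the arm, as the interface text tells. Its arguments: {"type":"object","properties":{"moves":{"type":"array","items":{"type":"array","items":{"type":"array","items":{"type":"number"}}}},"gripper":{"type":"number"}},"required":["moves"]}

```bash
mkdir -p pics; cat > h.py <<'E'
from plant import *
import numpy as np, cv2
def grab(n,f):
    d=grab_frame(n); cv2.imwrite('pics/'+f,d['color']); np.savez('pics/'+n+'.npz',K=d['camera_matrix'],E=d['extrinsics']); return d
def cam(n):
    z=np.load('pics/'+n+'.npz'); return z['K'],z['E']
def ray(n,u,v,z):
    K,E=cam(n); d=np.linalg.inv(K)@[u,v,1]; d=np.array([d[0],-d[1],-d[2]])
    R=E[:3,:3];t=E[:3,3]; c=-R.T@t; w=R.T@d; return c+w*(z-c[2])/w[2]
def proj(n,p):
    K,E=cam(n); q=E[:3,:3]@np.array(p)+E[:3,3]; q=K@[q[0],-q[1],-q[2]]; return q[:2]/q[2]
E
python3 - <<'E'
from h import *
for n in('scene','side'):
    grab(n,n+'1.png')
    K,E=cam(n); print(n,-E[:3,:3].T@E[:3,3])
s=state(); print(s['time_s'],s['position'],s['ee_rot'],s['contact_force'])
E
```

```text
scene [ 0.9359557  -0.40451003  0.51256977]
side [ 0.41262918 -0.66338047  0.47619618]
0.1 [ 0.2608529  -0.56762616  0.23874093] [ 8.41888067e-01 -5.39651911e-01 -4.78187353e-04 -2.63067676e-04] [-0.64958735  0.35072196  0.25038995]
```

View pics/scene1.png

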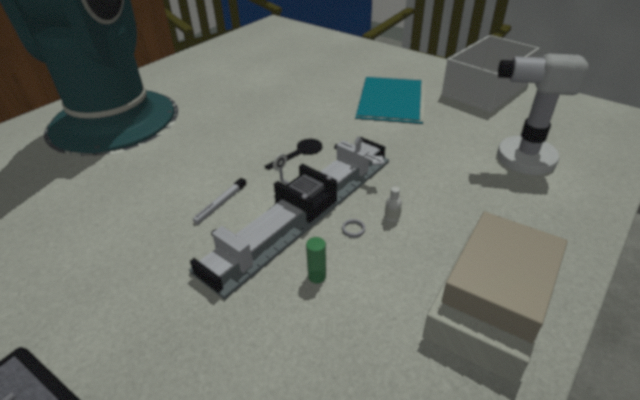

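View pics/side1.png

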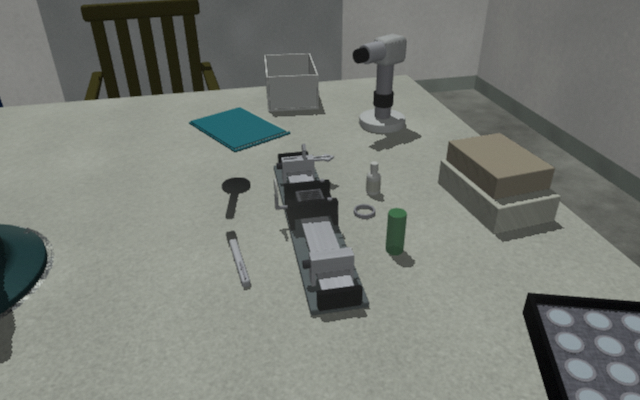

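The scene view has the saddle near (305,190) and the pointer stop at the far end (360,155). The side view agrees: pointer at (315,157), saddle at (311,203). I'll enlarge both crops for accurate pixels.

```bash
python3 - <<'E'
import cv2,numpy as np
a=cv2.imread('pics/scene1.png')[130:300,185:395]; b=cv2.imread('pics/side1.png')[140:315,220:420]
a=cv2.resize(a,None,fx=3.8,fy=3.5,interpolation=3)
a=cv2.imread('pics/scene1.png')[130:300,185:395]; a=cv2.resize(a,None,fx=3.5,fy=3.5,interpolation=3)
b=cv2.resize(b,None,fx=3.4,fy=3.4,interpolation=3)
cv2.imwrite('pics/ca.png',a);cv2.imwrite('pics/cb.png',b);print(a.shape,b.shape)
E
```

```text
(595, 735, 3) (595, 680, 3)
```

View pics/ca.png

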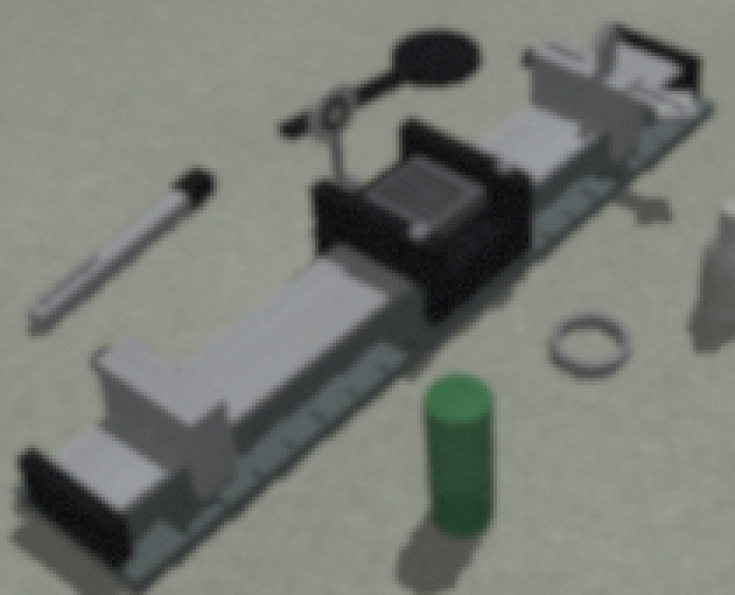

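View pics/cb.png

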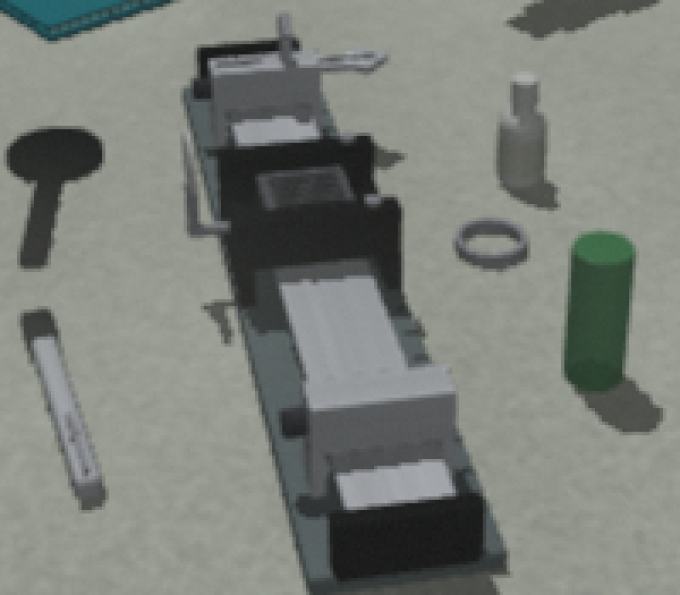

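```bash
cat > fit.py <<'E'
from h import *
from scipy.optimize import least_squares
S=lambda u,v:(185+u/3.5,130+v/3.5); D=lambda u,v:(220+u/3.4,140+v/3.4)
# name,cam,pixel,(x,y,z), which: 0 rail,1 saddle,2 marked,3 plain
P=[('foot','scene',S(140,590),(.04,-.21,.01),0),('foot','scene',S(712,105),(.04,.21,.01),0),
('nck','scene',S(315,185),(-.039,-.037,.058),1),('fck L','scene',S(405,122),(-.039,.037,.058),1),('fck R','scene',S(530,178),(.039,.037,.058),1),
('padFL','scene',S(425,155),(-.022,.022,.05),1),('padFR','scene',S(487,190),(.022,.022,.05),1),
('mk NL','scene',S(530,60),(-.03,-.01,.055),2),('pl NL','scene',S(97,358),(-.03,-.01,.055),3),('pl NR','scene',S(195,422),(.03,-.01,.055),3),('pl FR','scene',S(228,403),(.03,.01,.055),3),
('foot','side',D(310,592),(-.04,-.21,.01),0),('foot','side',D(507,570),(.04,-.21,.01),0),('foot','side',D(183,92),(-.04,.21,.01),0),
('nckR','side',D(400,203),(.039,-.037,.058),1),('fckL','side',D(220,148),(-.039,.037,.058),1),('fckR','side',D(372,137),(.039,.037,.058),1),
('padFL','side',D(258,174),(-.022,.022,.05),1),('padFR','side',D(347,167),(.022,.022,.05),1),
('mkNL','side',D(208,65),(-.03,-.01,.055),2),('plNL','side',D(307,408),(-.03,-.01,.055),3),('plNR','side',D(456,396),(.03,-.01,.055),3),('plFR','side',D(450,367),(.03,.01,.055),3)]
def W(q,p,k):
    y=p[1]+(0 if k==0 else q[2+k]); c,s=np.cos(q[2]),np.sin(q[2]); return [q[0]+c*p[0]-s*y,q[1]+s*p[0]+c*y,p[2]]
f=lambda q:np.concatenate([proj(c,W(q,p,k))-px for _,c,px,p,k in P])
r=least_squares(f,[.5,0,0,0,.15,-.15],loss='soft_l1',f_scale=1)
q=r.x;print(np.round(q,4))
e=f(q).reshape(-1,2)
for a,b in zip(P,e):print(a[0],a[1],np.round(b,1))
for n,p,k in(('pad',(0,0,.05),1),('goal',(0,-.047,.05),2),('target',(-.056,0,.088),1)):print(n,np.round(W(q,p,k),4))
E
python3 fit.py
```

```text
[ 0.5494  0.0149 -0.0291  0.014   0.1461 -0.1477]
foot scene [-4.   0.6]
foot scene [0.5 0.4]
nck scene [-2.6  1.1]
fck L scene [ 1.6 -1.6]
fck R scene [ 1.1 -0.5]
padFL scene [-2.3  0.4]
padFR scene [-0.2  0.3]
mk NL scene [ 0.2 -2. ]
pl NL scene [-0.5  0.4]
pl NR scene [-0.8  1.1]
pl FR scene [ 0.3 -1.6]
foot side [-0.2 -0.5]
foot side [ 1.5 -2.5]
foot side [ 0.1 -1.3]
nckR side [1.2 1.6]
fckL side [-0.9 -0. ]
fckR side [-0.2 -1.4]
padFL side [-0.6 -0.2]
padFR side [-0.9 -0.8]
mkNL side [1.5 2.8]
plNL side [0.6 0.4]
plNR side [ 0.3 -1.5]
plFR side [-1.5 -1.7]
pad [0.5498 0.0289 0.05  ]
goal [0.5523 0.1139 0.05  ]
target [0.4939 0.0305 0.088 ]
```

Request:
{"name": "apply_moves", "arguments": {"moves": [[[-2.6, -2.0, 0, 0, 0, 0.046], [-2.6, -2.0, 0, 0, 0, 0.046], [-2.6, -2.0, 0, 0, 0, 0.046], [-2.6, -2.0, 0, 0, 0, 0.046], [-2.6, -2.0, 0, 0, 0, 0.046], [-2.6, -2.0, 0, 0, 0, 0.046], [-2.6, -2.0, 0, 0, 0, 0.046], [-2.6, -2.0, 0, 0, 0, 0.046], [-2.6, -2.0, 0, 0, 0, 0.046], [-2.6, -2.0, 0, 0, 0, 0.046]]], "gripper": 0}}

```text
time_s: 1.35
position: [0.3975, -0.2715, 0.2392]
ee_rot: [-0.696, 0.718, 0.0, -0.0]
contact_force: [-0.2, -0.3, -0.6]
opening: 0.0002
```

```bash
cat > to.py <<'E'
from h import *
import sys
from scipy.spatial.transform import Rotation as R
s=state(); r=R.from_quat(s['ee_rot']); p=np.array(s['position'])
M=r.as_matrix(); print('t',s['time_s'],'p',p.round(4),'F',np.round(s['contact_force'],2),'open',s['opening'],'x',M[:,0].round(3),'z',M[:,2].round(3))
if len(sys.argv)>3:
    g=np.array([float(a) for a in sys.argv[1:4]]); yaw=-np.pi/2-0.0291
    G=np.column_stack([[np.cos(yaw),np.sin(yaw),0],[np.sin(yaw),-np.cos(yaw),0],[0,0,-1]])
    print('shift cm, tool',(M.T@(g-p)*100).round(2),'rot',(r.inv()*R.from_matrix(G)).as_rotvec().round(3))
E
python3 to.py .55 .029 .15
```

```text
t 1.35 p [ 0.3975 -0.2715  0.2392] F [-0.23 -0.29 -0.62] open 0.00017379934249613587 x [-0.031 -1.    -0.   ] z [-0.  0. -1.]
shift cm, tool [-30.51 -14.33   8.92] rot [ 0.     0.    -0.002]
```

Request:
{"name": "apply_moves", "arguments": {"moves": [[[-3.5, -1.65, 0.4, 0, 0, 0], [-3.5, -1.65, 0.4, 0, 0, 0], [-3.5, -1.65, 0.8, 0, 0, 0], [-3.5, -1.65, 1.0, 0, 0, 0], [-3.5, -1.65, 1.2, 0, 0, 0], [-3.5, -1.65, 1.3, 0, 0, 0], [-3.5, -1.65, 1.3, 0, 0, 0], [-3.5, -1.65, 1.3, 0, 0, 0], [-2.5, -1.1, 1.2, 0, 0, 0], [0, 0, 0, 0, 0, 0]]]}}

```text
time_s: 2.6
position: [0.5487, 0.0302, 0.1491]
ee_rot: [-0.698, 0.716, 0.001, -0.0]
contact_force: [-1.1, -0.7, -0.2]
opening: 0.0001
```

```bash
python3 to.py .55 .029 .11; python3 - <<'E'
from h import *
a=grab('wrist','w2.png')['color'];b=grab('side','s2.png')['color'];c=grab('scene','c2.png')['color']
for n in('wrist','side','scene'):print(n,proj(n,[.5498,.0289,.05]).round(1),proj(n,[.4939,.0305,.088]).round(1))
b=cv2.resize(b[60:260,180:400],(400,364));c=cv2.resize(c[60:260,200:420],(400,364))
a=cv2.resize(a,(368,230)); bc=np.hstack([b,c]); w=np.zeros((230,800,3),np.uint8); w[:,:368]=a
cv2.imwrite('pics/m2.png',np.vstack([bc,w]))
E
```

```text
t 2.6 p [0.5487 0.0302 0.1491] F [-1.12 -0.65 -0.16] open 6.03736674788526e-05 x [-0.026 -1.    -0.001] z [-0.002  0.001 -1.   ]
shift cm, tool [ 0.12 -0.14  3.91] rot [0.002 0.001 0.003]
wrist [318.9 204. ] [318.5 298.5]
side [310.5 196.3] [275.4 179.4]
scene [305.2 185.9] [279.1 155.2]
```

View pics/m2.png

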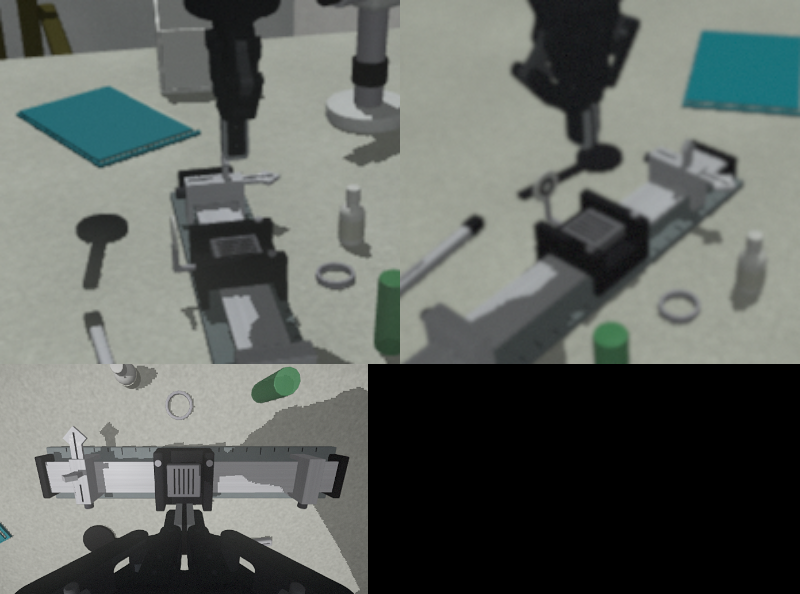

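The composite shows the closed fingertips centred over the pad. In the wrist view the pad is at about (320,202) against a predicted (319,204), so the fit is good to about 1 mm. The fingers clear the target, so I'll go down.

Request:
{"name": "apply_moves", "arguments": {"moves": [[[0.1, -0.4, 1.0, 0, 0, 0.003], [0, 0, 1.0, 0, 0, 0], [0, 0, 1.0, 0, 0, 0], [0, 0, 1.0, 0, 0, 0], [0, 0, 1.0, 0, 0, 0], [0, 0, 1.0, 0, 0, 0], [0, 0, 0.6, 0, 0, 0], [0, 0, 0.4, 0, 0, 0], [0, 0, 0.2, 0, 0, 0], [0, 0, 0, 0, 0, 0]]]}}

```text
time_s: 4.0
position: [0.553, 0.027, 0.0783]
ee_rot: [-0.696, 0.718, -0.0, 0.0]
contact_force: [-0.4, 0.5, -0.0]
opening: 0.0
```

```bash
python3 to.py .553 .029 .058
```

```text
t 4.0 p [0.553  0.027  0.0783] F [-0.43  0.49 -0.04] open 1.116977653952834e-05 x [-0.032 -0.999 -0.   ] z [ 0.  0. -1.]
shift cm, tool [-0.2   0.    2.03] rot [-0.     0.    -0.003]
```

Request:
{"name": "apply_moves", "arguments": {"moves": [[[-0.2, 0, 0.4, 0, 0, 0], [0, 0, 0.4, 0, 0, 0], [0, 0, 0.3, 0, 0, 0], [0, 0, 0.2, 0, 0, 0], [0, 0, 0.2, 0, 0, 0], [0, 0, 0.2, 0, 0, 0], [0, 0, 0.1, 0, 0, 0], [0, 0, 0.1, 0, 0, 0], [0, 0, 0, 0, 0, 0], [0, 0, 0, 0, 0, 0]]]}}

```text
time_s: 5.25
position: [0.553, 0.029, 0.0593]
ee_rot: [-0.696, 0.718, 0.0, 0.0]
contact_force: [-0.1, -0.0, 0.3]
opening: -0.0
```

```bash
python3 to.py .553 .029 .058
```

```text
t 5.25 p [0.553  0.029  0.0593] F [-0.06 -0.04  0.32] open -1.4718745614420954e-05 x [-0.032 -0.999 -0.   ] z [ 0.  0. -1.]
shift cm, tool [0.   0.   0.13] rot [-0.     0.    -0.003]
```

Request:
{"name": "apply_moves", "arguments": {"moves": [[[0, 0, 0.1, 0, 0, 0], [0, 0, 0.1, 0, 0, 0], [0, 0, 0.1, 0, 0, 0], [0, 0, 0.1, 0, 0, 0], [0, 0, 0.1, 0, 0, 0], [0, 0, 0, 0, 0, 0], [0, 0, 0, 0, 0, 0], [0, 0, 0, 0, 0, 0], [0, 0, 0, 0, 0, 0], [0, 0, 0, 0, 0, 0]]]}}

```text
time_s: 6.5
position: [0.5532, 0.0291, 0.0548]
ee_rot: [-0.696, 0.718, -0.0, 0.0]
contact_force: [-3.1, -0.0, 10.8]
opening: -0.0
```

```bash
python3 to.py
```

```text
t 6.5 p [0.5532 0.0291 0.0548] F [-3.13 -0.   10.82] open -9.846197638650243e-06 x [-0.032 -0.999  0.   ] z [ 0. -0. -1.]
```

Request:
{"name": "apply_moves", "arguments": {"moves": [[[0, 0, 0.1, 0, 0, 0], [0, 0, 0.1, 0, 0, 0], [0, 0, 0.1, 0, 0, 0], [0, 0, 0, 0, 0, 0], [-0.1, 0, 0, 0, 0, 0], [-0.2, 0, 0, 0, 0, 0], [-0.3, 0, 0, 0, 0, 0], [-0.3, 0, 0, 0, 0, 0], [-0.3, 0, 0, 0, 0, 0], [-0.3, 0, 0, 0, 0, 0]]]}}

```text
time_s: 7.75
position: [0.5536, 0.044, 0.0518]
ee_rot: [-0.696, 0.718, -0.0, 0.0]
contact_force: [-3.7, -0.3, 11.8]
opening: -0.0003
```

```bash
python3 to.py; python3 - <<'E'
from h import *
b=grab('side','s3.png')['color'];c=grab('scene','c3.png')['color']
b=cv2.resize(b[120:260,230:370],(400,400));c=cv2.resize(c[90:230,250:390],(400,400))
cv2.imwrite('pics/m3.png',np.hstack([b,c]))
E
```

```text
t 7.75 p [0.5536 0.044  0.0518] F [-3.66 -0.29 11.77] open -0.00034314459749302574 x [-0.032 -0.999  0.   ] z [ 0. -0. -1.]
```

View pics/m3.png

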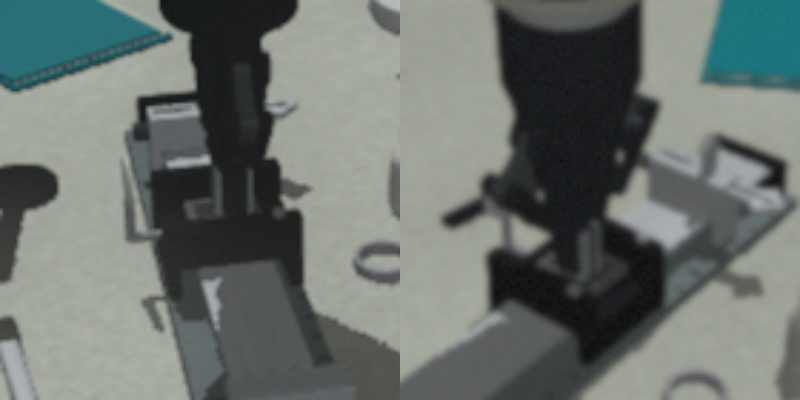

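The fingertips are down on the pad, and the target at about (140,235) in the side crop is clear of the gripper. I'll keep pushing.

Request:
{"name": "apply_moves", "arguments": {"moves": [[[-0.4, 0, 0, 0, 0, 0], [-0.6, 0, 0, 0, 0, 0], [-0.7, 0, 0, 0, 0, 0], [-0.8, 0, 0, 0, 0, 0], [-0.8, 0, 0, 0, 0, 0], [-0.7, 0, 0, 0, 0, 0], [-0.6, 0, 0, 0, 0, 0], [-0.5, 0, 0, 0, 0, 0], [-0.3, 0, 0, 0, 0, 0], [-0.2, 0, 0, 0, 0, 0]]]}}

```text
time_s: 9.1
position: [0.5551, 0.1002, 0.0517]
ee_rot: [-0.696, 0.718, 0.0, -0.0]
contact_force: [-4.4, -0.3, 10.5]
opening: 0.0001
```

```bash
python3 to.py; python3 - <<'E'
from h import *
b=grab('side','s4.png')['color'];c=grab('scene','c4.png')['color']
b=cv2.resize(b[110:250,230:370],(400,400));c=cv2.resize(c[90:230,250:390],(400,400))
cv2.imwrite('pics/m4.png',np.hstack([b,c]))
E
```

```text
t 9.1 p [0.5551 0.1002 0.0517] F [-4.43 -0.34 10.49] open 9.475004298968892e-05 x [-0.032 -0.999  0.   ] z [-0. -0. -1.]
```

View pics/m4.png

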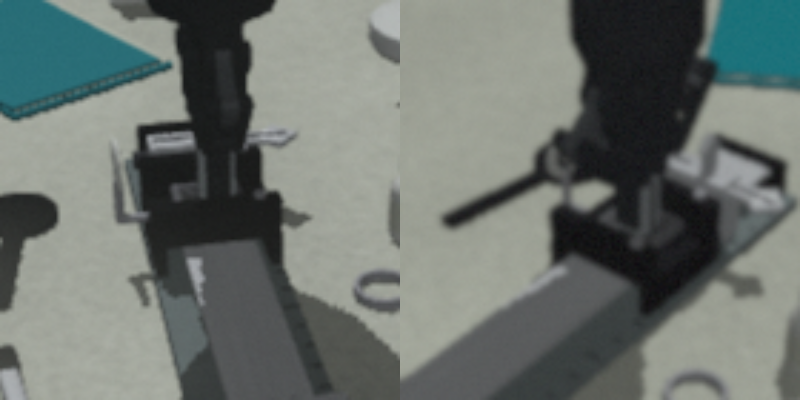

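Crops show the saddle following the fingertips, with its far cheek now close to the marked stop. Next is a slow approach.

Request:
{"name": "apply_moves", "arguments": {"moves": [[[-0.2, 0, 0, 0, 0, 0], [-0.2, 0, 0, 0, 0, 0], [-0.2, 0, 0, 0, 0, 0], [-0.2, 0, 0, 0, 0, 0], [-0.1, 0, 0, 0, 0, 0], [-0.1, 0, 0, 0, 0, 0], [-0.1, 0, 0, 0, 0, 0], [-0.1, 0, 0, 0, 0, 0], [-0.1, 0, 0, 0, 0, 0], [-0.1, 0, 0, 0, 0, 0]]]}}

```text
time_s: 10.45
position: [0.5555, 0.1138, 0.0516]
ee_rot: [-0.696, 0.718, -0.0, -0.0]
contact_force: [-4.6, -5.3, 11.7]
opening: 0.0001
```

```bash
python3 to.py
```

```text
t 10.45 p [0.5555 0.1138 0.0516] F [-4.63 -5.27 11.67] open 0.00012080611406634114 x [-0.032 -0.999  0.001] z [-0.    -0.001 -1.   ]
```

Request:
{"name": "apply_moves", "arguments": {"moves": [[[-0.1, 0, 0, 0, 0, 0], [-0.1, 0, 0, 0, 0, 0], [-0.1, 0, 0, 0, 0, 0], [-0.1, 0, 0, 0, 0, 0], [0, 0, 0, 0, 0, 0], [0, 0, 0, 0, 0, 0], [0, 0, 0, 0, 0, 0], [0, 0, 0, 0, 0, 0], [0, 0, 0, 0, 0, 0], [0, 0, 0, 0, 0, 0]]]}}

```text
time_s: 11.7
position: [0.5564, 0.1169, 0.0518]
ee_rot: [-0.695, 0.719, -0.001, -0.0]
contact_force: [-0.5, -6.1, 11.1]
opening: -0.0001
```

```bash
python3 to.py;  python3 - <<'E'
from h import *
b=grab('side','s5.png')['color'];c=grab('scene','c5.png')['color']
b=cv2.resize(b[120:220,250:350],(400,400),interpolation=2);c=cv2.resize(c[110:210,290:390],(400,400),interpolation=2)
cv2.imwrite('pics/m5.png',np.hstack([b,c]))
E
```

```text
t 11.7 p [0.5564 0.1169 0.0518] F [-0.47 -6.08 11.1 ] open -6.278923341604955e-05 x [-0.033 -0.999  0.001] z [ 0.001 -0.001 -1.   ]
```

View pics/m5.png

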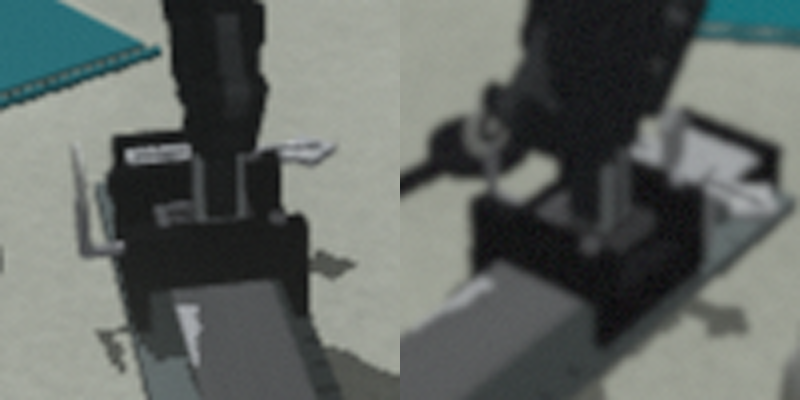

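The 6 N sideways load, at the expected position, is the fingertip slipping on the pad while the saddle sits against the stop. I'll lift straight up.

Request:
{"name": "apply_moves", "arguments": {"moves": [[[0, 0, -0.1, 0, 0, 0], [0, 0, -0.1, 0, 0, 0], [0, 0, -0.1, 0, 0, 0], [0, 0, -0.1, 0, 0, 0], [0, 0, -0.1, 0, 0, 0], [0, 0, -0.1, 0, 0, 0], [0, 0, -0.1, 0, 0, 0], [0, 0, -0.2, 0, 0, 0], [0, 0, -0.3, 0, 0, 0], [0, 0, -0.4, 0, 0, 0]]]}}

```text
time_s: 13.05
position: [0.5558, 0.1181, 0.0674]
ee_rot: [-0.696, 0.718, 0.0, -0.0]
contact_force: [-0.2, 0.3, 0.4]
opening: 0.0
```

Request:
{"name": "apply_moves", "arguments": {"moves": [[[0, 0, -0.6, 0, 0, 0], [0, 0, -0.8, 0, 0, 0], [0, 0, -1, 0, 0, 0], [0, 0, -1, 0, 0, 0], [0, 0, -1, 0, 0, 0], [0, 0, -1, 0, 0, 0], [0, 0, -1, 0, 0, 0], [0, 0, -1, 0, 0, 0], [0, 0, -1, 0, 0, 0], [0, 0, -0.5, 0, 0, 0]]]}}

```text
time_s: 14.3
position: [0.556, 0.118, 0.157]
ee_rot: [-0.696, 0.718, -0.0, 0.0]
contact_force: [0.7, -0.2, 0.6]
opening: -0.0003
```

```bash
python3 to.py;  python3 - <<'E'
from h import *
a=grab('wrist','w6.png')['color'];b=grab('side','s6.png')['color'];c=grab('scene','c6.png')['color']
b=cv2.resize(b[110:210,240:340],(300,300),interpolation=2);c=cv2.resize(c[110:210,290:390],(300,300),interpolation=2)
for n in('wrist','side','scene'):print(n,proj(n,[.5523,.1139,.05]).round(1))
o=np.zeros((600,760,3),np.uint8);o[:300,:300]=b;o[300:,:300]=c;o[:400,300:]=a[:,90:550];cv2.imwrite('pics/m6.png',o)
E
```

```text
t 14.3 p [0.556 0.118 0.157] F [ 0.65 -0.22  0.63] open -0.0002742909949394137 x [-0.032 -0.999 -0.   ] z [ 0.001  0.    -1.   ]
wrist [322.7 207.3]
side [302.2 172.1]
scene [337.  162.4]
```

View pics/m6.png

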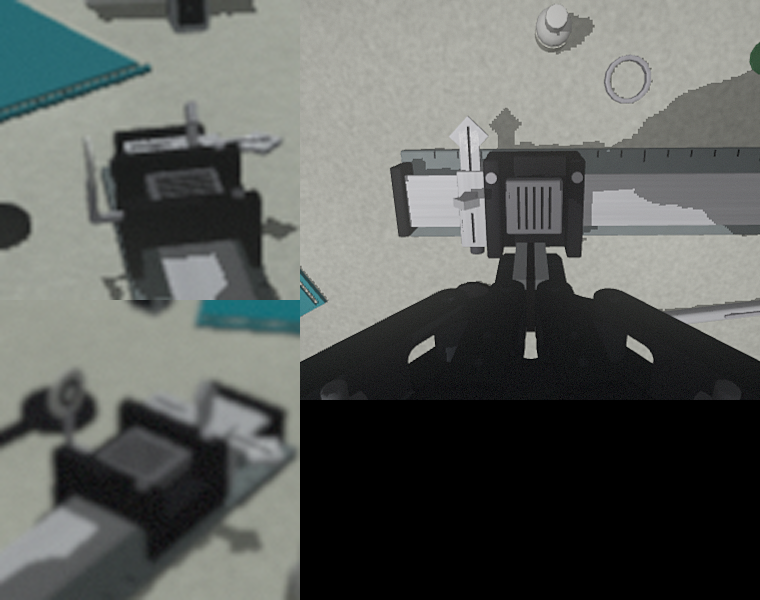

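Pad is up. In the wrist view the saddle edge meets the stop at column 485 of the composite. I'll enlarge that gap once, using the existing frame.

```bash
python3 - <<'E'
import cv2,numpy as np
a=cv2.imread('pics/w6.png')
g=a.mean(2); 
for r in (176,185,195,225,232): print(r,g[r,255:290].astype(int))
cv2.imwrite('pics/z.png',cv2.resize(a[140:265,230:390],None,fx=4.5,fy=4.5,interpolation=0))
E
```

```text
176 [193 192 190 189 190 189 191 194 194 189 187 187 189 192 190 191 194 191
 114  38  97 162 166 163 163 159 161 162 162 163 162 113  40  45  42]
185 [190 189 190 187 187 188 191 190 193 190 186 184 186 189 189 189 191 192
 168  46  52  63  60  63  59  59  56  55  57  52  54  51  51  48  49]
195 [100  99  94 100  95  96  96  98  96  98  89  85  91 115 120 121 121 120
 116  84  42  45  48  52  47  49  51  53  55  54  55  54  54  49  50]
225 [187 184 184 183 183 189 180  34  69 147 193 186 179 180 182 184 184 184
 183 186 157  41  55  55  56  57  53  50  55  50  54  53  54  51  44]
232 [186 185 184 183 182 186 180 105  32 118 194 185 180 179 180 181 183 181
 183 188 178  60  47  53  55  57  56  49  57  55  53  51  51  50  46]
```

View pics/z.png

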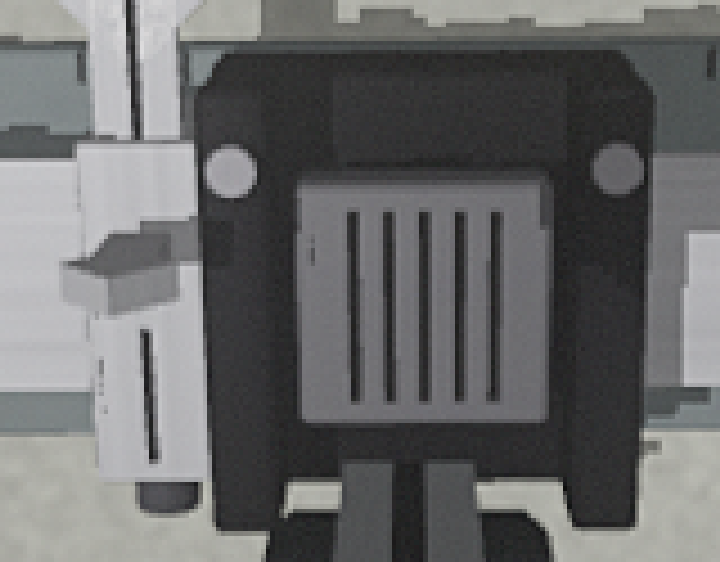

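The enlarged wrist view shows the cheek edge right against the stop block (column 275 in the raw frame), no gap and the pad sitting up. I'll hand in.

```bash
python3 -c "
from plant import *
print(sign_off()); s=state(); print(s['time_s'],s['contact_force'])"
```

```text
the job is handed in; nothing more can be done
None
the job is handed in; nothing more can be done
```

The saddle is resting against the marked stop with its pad up, and I handed the job in at about 14.5 s, well under the 42 s limit. `sign_off()` gave no verdict, and the state could not be read after handing in.

- **What I did:** With the gripper closed, I pressed the pad about 6 mm down at 11–12 N. I slid the saddle about 85 mm along the rail to the pointer stop, then lifted straight up so the brake took hold.
- **Contact with the stop:** The sideways force rose from near zero to about 6 N at y ≈ 0.114 m, where I expected contact. After that the fingertip slid about 3 mm on the pad, with the saddle held by the stop.
- **Last checks:** After the lift, the wrist picture shows the cheek flush against the stop with no visible gap. The pad is up, and the force on the tool is about zero. The target was never seen in contact with the gripper, and the objects in view looked undisturbed. I did not re-measure the loose objects.
- **Disagreements:** The pad centre ended about 1 mm from my camera estimate, which is within calibration error. A side force of 3–4.6 N across the rail showed while pressing and went away on release; I did not find its cause.

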